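Fit the spare module into the controller's empty bay

TASK

The open-topped white controller on the optical table has one empty bay between or beside its fitted modules. Take the full-length module (not the shorter one) from the grey stand and slide it upright down the guides of the empty bay until it is fully home on the connector at the bottom. Lower it all the way by hand rather than letting it drop, let go of it, and leave the shorter module in the stand.

Things in the scene. Friction and masses are not known exactly. Their poses are not given: they have to be found in the camera images.
- module: Full-length module: upright aluminium slab 100 mm long (its x), 14 thick (y), 80 high, with a black grip tab centred on top, 40 long (x), 14 thick, 40 high; 120 high in all, about 0.25 kg. Origin: centre of its underside, z up. Both ends alike: either way round will do. Starts upright in a slot of the grey stand, underside 8 mm above the table.
- short_module: Shorter module in the stand's other slot, to be left there: same make, thickness, height and tab, but its slab is only 60 mm long. Origin and axes as for the full-length one. The stand is fixed; its two parallel slots lie 90 mm apart, with walls 30 mm high above the modules' undersides. Which module is in which slot varies.
- bay: Black connector strip, 80 x 16 mm, on the floor of the empty bay, upper face 18 mm above the table. Origin: centre of that face, where the underside's centre of a module fully home stands; x along the slot, y across, z up. Guides at both ends leave 24 mm (y) by 116 mm (x), rise 62 mm above the origin, then flare to a mouth about 44 by 130 mm at 80 mm, level with the foot of the tab when home.
- rack: The white controller, open above, fixed: 166 mm (x) by 312 mm (y), walls 97 mm high. Origin: centre of its underside on the table, z up. Three like bays side by side along its y, 75 mm between centres, slots along its x; two hold fixed modules of the full-length shape, which one is empty varies.
Mind the look-alikes: they are no part of the job. Leave any orange look-alike of the module alone.

How it is judged:
By the outcome, as a careful person would: the job done as asked, in the order asked, and still so for the second after the job is handed in, with the robot touching nothing.
It also fails if it takes over 43 s, if anything falls off the work surface, if the arm or the gripper's body presses on something with over 40 N, if the wrist force passes 120 N, or if a joint passes its speed limit or range.

ROBOT

A 6-joint arm with a two-finger parallel gripper is mounted at the origin on the work surface. World frame = base frame: x ahead of the robot, y to its left, z up, the work surface at z = 0. Lengths are in m, angles in rad, forces in N, time in s.
With the tool pointing down it reaches from about 0.25 to 0.8 m from the base axis. Payload 8.5 kg.
Tool frame: the origin (TCP) lies on the centre line of the jaws, within the pads' length; the fingertips stand 8 mm ahead of it and the grasp point (between the pads) lies 11 mm behind it (arm.finger_overhang is the y of the fingertips in the tool frame, in m); y points along the fingers, z is the direction in which the jaws open and shut, and the axes are right-handed (so a half turn about y gives the same grasp; the last joint's range is limited). The gripper opens to 85 mm and grips with 20 to 120 N. Pads are 22 mm wide; open, the fingers measure 114 mm over their backs; the gripper's body (76 mm by 85 mm) begins 54 mm behind the grasp point. The pads swing forward as they close: fully open they stand 13 mm farther back than shut.
Start: joints at [-1.118, 0.238, -0.013, 1.319, 0, 1.571], TCP at [0.23, -0.472, 0.239] pointing down, gripper open.
Joint ranges: [-2.66, 2.66], [-1.03, 1.9], [-1.14, 1.46], [-1.82, 2.27], [-1.45, 1.34], [-3.14, 3.14]. Speed limits (rad/s): [2.22, 2.22, 2.79, 3.14, 3.14, 3.14].

INTERFACE

Orientations are given as a unit quaternion [x, y, z, w].
In Python, from rig import arm, viewer, sign_off gives the robot as it stands.
- The arm moves only by the tool servo_tool, never from a script. Its argument "targets" is a list of rows, each an object of numbers: "dx", "dy", "dz": the shift along the tool's x, y, z in cm; "yaw": the turn about the tool's y in degrees. A call has 1 to 10 rows; each row shifts and turns the pose as measured when the row begins, along the tool's axes as they then stand; what a row does not reach is not made up. A row lasts 1/12 s, in which the tool goes at most 41.7 mm and 7.16 degrees, less where a joint would pass 70% of its speed; a pose out of reach is approached as far as the arm can. A call with a gripper value outside its range is refused whole. "jaw" is the finger opening in cm, from 0 to 8.54, set as the call begins (left out, the last holds). The fingers move at their own pace and stop on an object; "force" is the grip in N (left out, the last holds). Time passes only in rows, so rows that do not move let the fingers close. It gives the time, the measured TCP pose, the force and the opening at its end, in the units of the state.
- arm.sense(): the state, without advancing time (a new reading comes with each control period).
- viewer.get_image(name): name is "side" or "top" or "wrist"; returns the picture (400x640x3 uint8, red, green, blue); there is no depth.
- viewer.camera_model(name): a dict with "mtx" (3x3 intrinsics, pixels), "xyz" and "rotation" of the camera in the world; the wrist camera has in their place "hand_eye" (4x4, takes a point from camera to tool coordinates, whose origin is the TCP and whose axes are the tool frame's). Camera axes: x right, y up, looking along -z (the intrinsics and any distortion apply to the point x, -y, -z); pixel columns grow to the right and rows downward; lengths in m; the calibration is good to about 2 mm. A picture is of the moment at which its call begins: read the wrist's pose just before it. camera_model takes no time and is no camera call.
- sign_off(): hands the job in, once; it reports no verdict.
The state is a dict: "t": time; "joint_pos": joint angles; "qd": joint speeds; "effort": joint torques, N m; "ee_pos": TCP position; "orientation": TCP orientation; "contact_force": force on the tool from outside, world axes, zero at the start; "ft_torque": the same for the moment, N m; "width": opening from 0.0 (shut) to 1.0 (fully open).
Only numpy, scipy, OpenCV 4.12 (cv2) and the standard library are available. Lean on these libraries where they do the work, as an engineer would, in place of code of your own. Each camera call takes 0.05 s, during which the arm holds its last target. There are 200 camera calls.

## Working session

There is one attempt and no reset: what is moved stays moved. The work goes in short steps, Python scripts to look and compute and a tool call to move; the robot and the scene stay as the last step left them, time stands still between calls to the robot, and variables do not carry over. Pictures are saved under pics/ and viewed, about 8 in all and at most 12, crops included, and the job is handed in when it is done.

Besides the shell and the picture viewer there is one more tool, called after "Call:" as name(argument=value, ...), one argument or row to a line, values as JSON. servo_tool: Moves the arm, as the interface text tells. Its arguments: {"type":"object","properties":{"targets":{"type":"array"},"jaw":{"type":"number"},"force":{"type":"number"}},"required":["targets"]}

```bash
mkdir -p pics; cat > h.py <<'E'
import numpy as np, cv2
from scipy.spatial.transform import Rotation as R
from rig import arm, viewer, sign_off
np.set_printoptions(precision=4,suppress=True)
def cam(name,st=None):
    m=viewer.camera_model(name); K=np.array(m['mtx'])
    if 'hand_eye' in m:
        st=st or arm.sense(); H=np.array(m['hand_eye'])
        Rt=R.from_quat(st['orientation']).as_matrix()
        return K,Rt@H[:3,3]+np.array(st['ee_pos']),Rt@H[:3,:3],m
    return K,np.array(m['xyz']),np.array(m['rotation']),m
def ray(c,u,v):
    K,p,Rc,m=c; d=np.linalg.solve(K,[u,v,1.]); return p,Rc@np.array([d[0],-d[1],-d[2]])
def onplane(c,u,v,z):
    p,d=ray(c,u,v); return p+d*(z-p[2])/d[2]
def tri(c1,a,c2,b):
    p,d=ray(c1,*a);q,e=ray(c2,*b); s=np.linalg.lstsq(np.c_[d,-e],q-p,rcond=None)[0]
    return (p+d*s[0]+q+e*s[1])/2, np.linalg.norm(p+d*s[0]-q-e*s[1])
def proj(c,X):
    K,p,Rc,m=c; x=Rc.T@(np.array(X)-p); u=K@np.array([x[0],-x[1],-x[2]]); return u[:2]/u[2]
def snap(name,f):
    im=viewer.get_image(name); cv2.imwrite(f'pics/{f}.png',im[:,:,::-1]); return im
E
python3 - <<'E'
from h import *
print(arm.sense())
for n in('top','side','wrist'):
    print(n,viewer.camera_model(n)); 
a=snap('top','top0');b=snap('side','side0');snap('wrist','wrist0')
E
```

```text
{'t': 0.0, 'joint_pos': array([-1.118 ,  0.2388, -0.0142,  1.3192,  0.    ,  1.5708]), 'qd': array([ 0.0005,  0.0011, -0.0008,  0.001 ,  0.0002,  0.0006]), 'effort': array([  0.0004, -53.878 ,  34.6441,   0.0186,   0.0001,   0.    ]), 'ee_pos': array([ 0.2295, -0.4717,  0.2387]), 'orientation': array([-0.1588,  0.6896, -0.6886,  0.1586]), 'contact_force': array([0.567 , 0.2808, 0.2152]), 'ft_torque': array([-0.0049, -0.0002, -0.0122]), 'width': 1.0006320856767337}
top {'mtx': array([[424.2551,   0.    , 316.6941],
       [  0.    , 424.2551, 198.676 ],
       [  0.    ,   0.    ,   1.    ]]), 'xyz': array([ 0.4064, -0.1738,  1.0313]), 'rotation': array([-0.0449,  0.036 ,  0.7138, -0.698 ])}
side {'mtx': array([[395.1689,   0.    , 316.7335],
       [  0.    , 395.1689, 203.1742],
       [  0.    ,   0.    ,   1.    ]]), 'xyz': array([ 0.4674, -1.0913,  0.7438]), 'rotation': array([ 0.4477, -0.0136, -0.05  ,  0.8927])}
wrist {'mtx': array([[352.1454,   0.    , 321.3169],
       [  0.    , 352.1454, 196.3468],
       [  0.    ,   0.    ,   1.    ]]), 'hand_eye': array([[-0.0009, -0.9601, -0.2796, -0.0703],
       [-0.0009,  0.2796, -0.9601, -0.1351],
       [ 1.    , -0.0006, -0.0011, -0.0002],
       [ 0.    ,  0.    ,  0.    ,  1.    ]])}
```

View pics/top0.png

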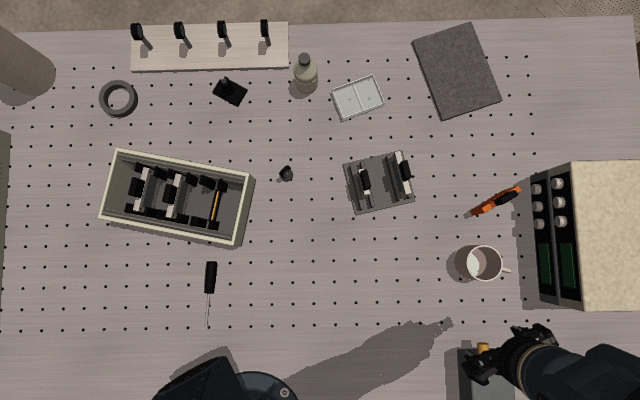

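View pics/side0.png

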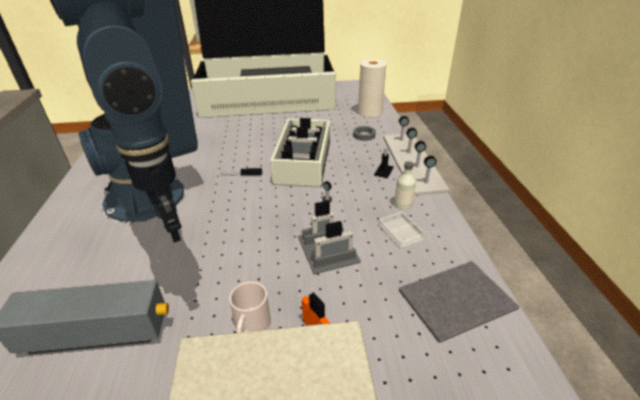

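The top view shows the rack around (178,197), the stand around (380,180), and an orange look-alike at (497,200). `rotation` is a quaternion. Next I'll enlarge the rack and stand.

```bash
sed -i "s/np.array(m\['xyz'\]),np.array(m\['rotation'\]),m/np.array(m['xyz']),R.from_quat(m['rotation']).as_matrix(),m/" h.py
python3 - <<'E'
from h import *
a=cv2.imread('pics/top0.png');b=cv2.imread('pics/side0.png')
z=lambda i,s:cv2.resize(i,None,fx=s,fy=s,interpolation=cv2.INTER_CUBIC)
A=z(a[140:255,90:260],4.4)  # 748x506
cv2.imwrite('pics/c_rack.png',A)
B=np.hstack([z(a[140:220,335:425],4.4),z(b[190:280,290:370],4.4)[:352]])
cv2.imwrite('pics/c_stand.png',B);print(B.shape)
c=cam('top')
for u,v in[(178,197),(380,180)]: print(onplane(c,u,v,0.1))
print(proj(c,[0,0,0]))
E
```

```text
(352, 748, 3)
[0.5244 0.1447 0.1   ]
[ 0.552  -0.3044  0.1   ]
[251.4331 426.0662]
```

View pics/c_rack.png

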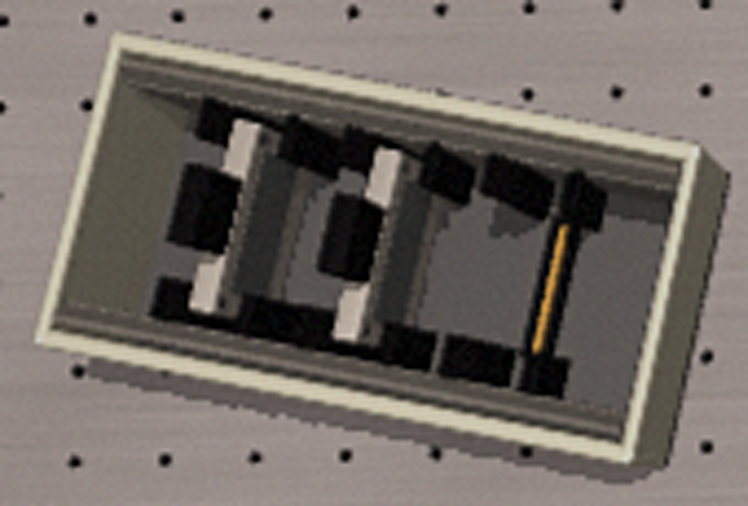

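View pics/c_stand.png

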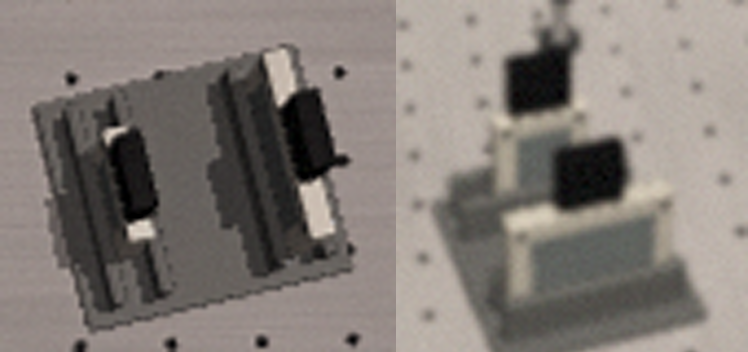

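Rack crop: the empty bay is the rightmost one, with its gold-lined connector from crop (564,227) to (539,352). Stand crop: the full-length module is in the right slot (slab top axis (281,52)-(321,235)) and the short one is on the left.

```bash
python3 - <<'E'
from h import *
c=cam('top');s=cam('side')
P=lambda u,v,z,o:onplane(c,u/4.4-.4+o[0],v/4.4-.4+o[1],z)
S=(335,140);K=(90,140)
e=[P(281,52,.088,S),P(321,235,.088,S)];print('slab',e,np.linalg.norm(e[0]-e[1]),(e[0]+e[1])/2)
# triangulate slab end/tab: side crop offsets (290,190), x starts at 396
sp=lambda u,v:((u-396)/4.4-.4+290,v/4.4-.4+190)
tp=lambda u,v:(u/4.4-.4+335,v/4.4-.4+140)
# tab top centre: top crop (313,135), side approx (592,147)
print('tab top',tri(c,tp(313,137),s,sp(590,145)))
g=[P(564,227,.018,K),P(539,352,.018,K)];m=(g[0]+g[1])/2;print('bay',g,np.linalg.norm(g[0]-g[1]),m)
r=[P(*q,.097,K) for q in[(117,36),(697,148),(632,460),(40,342)]]
print('rack',*r,[np.linalg.norm(r[i]-r[i-1]) for i in range(4)]); C=np.mean(r,0);print(C)
y=(r[0]+r[3]-r[1]-r[2])[:2];y/=np.linalg.norm(y);print('bay from rack',C[:2]-.075*y,'bay x dir deg',np.degrees(np.arctan2(-y[0],y[1])))
for n,q in(('slab',e),('bay',g)):
  d=q[0]-q[1];print(n,np.degrees(np.arctan2(d[1],d[0])))
st=arm.sense();Rt=R.from_quat(st['orientation']).as_matrix();print(Rt)
E
```

```text
slab [array([ 0.6182, -0.3503,  0.088 ]), array([ 0.523 , -0.3664,  0.088 ])] 0.09656970907815583 [ 0.5706 -0.3583  0.088 ]
tab top (array([ 0.5687, -0.3564,  0.1291]), np.float64(0.004859071785702628))
bay [array([0.5468, 0.0764, 0.018 ]), array([0.4783, 0.0897, 0.018 ])] 0.06973352718915139 [0.5125 0.083  0.018 ]
rack [0.6403 0.288  0.097 ] [ 0.5748 -0.0108  0.097 ] [0.4177 0.0222 0.097 ] [0.4834 0.3219 0.097 ] [np.float64(0.1605312198089215), np.float64(0.3058597233301709), np.float64(0.16050359455253013), np.float64(0.30685923647998775)]
[0.529  0.1553 0.097 ]
bay from rack [0.513  0.0821] bay x dir deg -12.373834183463003
slab 9.622288873888566
bay -11.01053465312622
[[-0.8992 -0.0005  0.4375]
 [-0.4375  0.001  -0.8992]
 [ 0.     -1.     -0.0012]]
```

Everything agrees: tab top at 0.129 against a given 0.128, slab 97 mm, rack 160x306 mm, and the bay found two ways to within 1 mm. I'll move above the module.

Call:
servo_tool(
  targets=[
    {"dx": -3.5, "dz": 0.5},
    {"dx": -3.5, "dz": 0.5},
    {"dx": -3.5, "dz": 0.5},
    {"dx": -3.5, "dz": 0.5},
    {"dx": -3.5, "dz": 0.5},
    {"dx": -3.5, "dz": 0.5},
    {"dx": -3.5, "dz": 0.5},
    {"yaw": 6},
    {"yaw": 6},
    {"yaw": 4},
  ],
)

```text
validation failed for argument at $.ta...
```

```bash
cat > go.py <<'E'
from h import *
import sys
x,y,z,a=map(float,sys.argv[1:5])  # target TCP, slot direction deg (tool x axis = slot line)
st=arm.sense();Rt=R.from_quat(st['orientation']).as_matrix()
print('t',st['t'],'pos',st['ee_pos'],'q',st['joint_pos'],'F',st['contact_force'],'w',st['width'])
print('tilt',Rt[2]); d=Rt.T@(np.array([x,y,z])-st['ee_pos'])*100
cur=np.degrees(np.arctan2(Rt[1,0],Rt[0,0])); e=(a-cur+90)%180-90
print('dx,dy,dz cm',d,'yaw',-e)
E
python3 go.py .57 -.3575 .2 9.6
```

```text
t 0.15 pos [ 0.2295 -0.4718  0.2388] q [-1.118   0.2387 -0.014   1.3192 -0.      1.5708] F [-0.3509 -0.4126  0.1038] w 1.0036766825709422
tilt [ 0.     -1.     -0.0012]
dx,dy,dz cm [-35.6169   3.8755   4.6212] yaw 16.34422111485938
```

Call:
servo_tool(
  targets=[
    {"dx": -3.5, "dy": 0, "dz": 0.5, "yaw": 0},
    {"dx": -3.5, "dy": 0, "dz": 0.5, "yaw": 0},
    {"dx": -3.5, "dy": 0, "dz": 0.5, "yaw": 0},
    {"dx": -3.5, "dy": 0, "dz": 0.5, "yaw": 0},
    {"dx": -3.5, "dy": 0, "dz": 0.5, "yaw": 0},
    {"dx": -3.5, "dy": 0, "dz": 0.5, "yaw": 0},
    {"dx": -3.5, "dy": 0, "dz": 0.5, "yaw": 0},
    {"dx": 0, "dy": 0, "dz": 0, "yaw": 6},
    {"dx": 0, "dy": 0, "dz": 0, "yaw": 6},
    {"dx": 0, "dy": 0, "dz": 0, "yaw": 4},
  ],
)

```text
t: 0.98
ee_pos: [0.4756, -0.392, 0.2344]
orientation: [-0.058, 0.706, -0.703, 0.055]
contact_force: [-0.3, -0.5, -0.6]
width: 1.003
```

```bash
python3 go.py .57 -.3575 .2 9.6
```

```text
t 0.9833 pos [ 0.4756 -0.392   0.2344] q [-0.6895  0.4042  0.2166  1.3893  0.0005  2.2911] F [-0.3062 -0.5171 -0.6121] w 1.0027119315669897
tilt [ 0.0037 -1.     -0.005 ]
dx,dy,dz cm [-9.8789  3.4174 -1.8707] yaw -0.37302995375500814
```

The last joint would exceed its range at the bay with this orientation, so I'll take the half-turn grasp.

Call:
servo_tool(
  targets=[
    {"dx": -3.3, "dy": 0, "dz": -0.6, "yaw": 0},
    {"dx": -3.3, "dy": 0, "dz": -0.6, "yaw": 0},
    {"dx": -3.3, "dy": 0, "dz": -0.6, "yaw": 0},
    {"dx": 0, "dy": 0, "dz": 0, "yaw": -7},
    {"dx": 0, "dy": 0, "dz": 0, "yaw": -7},
    {"dx": 0, "dy": 0, "dz": 0, "yaw": -7},
    {"dx": 0, "dy": 0, "dz": 0, "yaw": -7},
    {"dx": 0, "dy": 0, "dz": 0, "yaw": -7},
    {"dx": 0, "dy": 0, "dz": 0, "yaw": -7},
    {"dx": 0, "dy": 0, "dz": 0, "yaw": -7},
  ],
)

```text
t: 1.82
ee_pos: [0.5756, -0.3545, 0.2278]
orientation: [-0.349, 0.621, -0.611, 0.344]
contact_force: [-0.4, 0.0, -0.7]
width: 0.999
```

Call:
servo_tool(
  targets=[
    {"dx": 0, "dy": 0, "dz": 0, "yaw": -7},
    {"dx": 0, "dy": 0, "dz": 0, "yaw": -7},
    {"dx": 0, "dy": 0, "dz": 0, "yaw": -7},
    {"dx": 0, "dy": 0, "dz": 0, "yaw": -7},
    {"dx": 0, "dy": 0, "dz": 0, "yaw": -7},
    {"dx": 0, "dy": 0, "dz": 0, "yaw": -7},
    {"dx": 0, "dy": 0, "dz": 0, "yaw": -7},
    {"dx": 0, "dy": 0, "dz": 0, "yaw": -7},
    {"dx": 0, "dy": 0, "dz": 0, "yaw": -7},
    {"dx": 0, "dy": 0, "dz": 0, "yaw": -7},
  ],
)

```text
t: 2.65
ee_pos: [0.5744, -0.3536, 0.2228]
orientation: [-0.64, 0.305, -0.289, 0.643]
contact_force: [-0.3, 0.7, -0.2]
width: 0.999
```

Call:
servo_tool(
  targets=[
    {"dx": 0, "dy": 0, "dz": 0, "yaw": -7},
    {"dx": 0, "dy": 0, "dz": 0, "yaw": -7},
    {"dx": 0, "dy": 0, "dz": 0, "yaw": -7},
    {"dx": 0, "dy": 0, "dz": 0, "yaw": -7},
    {"dx": 0, "dy": 0, "dz": 0, "yaw": -7},
    {"dx": 0, "dy": 0, "dz": 0, "yaw": -7},
    {"dx": 0, "dy": 0, "dz": 0, "yaw": -7},
    {"dx": 0, "dy": 0, "dz": 0, "yaw": 0},
  ],
)

```text
t: 3.32
ee_pos: [0.5734, -0.353, 0.2189]
orientation: [-0.701, 0.004, 0.014, 0.713]
contact_force: [-0.4, -0.5, -0.4]
width: 1.0
```

```bash
python3 go.py .57 -.3575 .2 9.6; python3 -c "
from h import *
snap('wrist','w1');c=cam('wrist');print(proj(c,[.57,-.3575,.128]))"
```

```text
t 3.3167 pos [ 0.5734 -0.353   0.2189] q [-0.5524  0.5334  0.3905  1.4585  0.0014 -0.5657] F [-0.3881 -0.5068 -0.3846] w 0.9997364263966421
tilt [-0.0251 -0.9995  0.0175]
dx,dy,dz cm [-0.302   1.8918 -0.4798] yaw -8.826340627392852
[312.7189 203.1487]
```

View pics/w1.png

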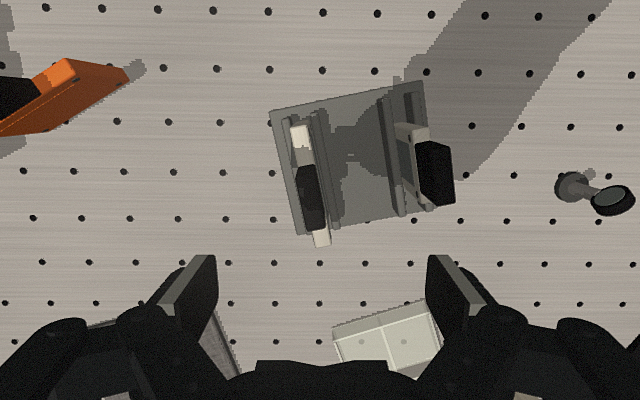

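The wrist view shows the full-length module with tab at (311,198), where predicted (313,203), and the short one at (435,172). The tool tilts a little, so I'll check whether that comes from the rows.

```bash
python3 - <<'E'
from h import *
for q in([-.1588,.6896,-.6886,.1586],[-.058,.706,-.703,.055],[-.349,.621,-.611,.344],[-.64,.305,-.289,.643],[-.701,.004,.014,.713]):
    M=R.from_quat(q).as_matrix();print(M[:,1])
c=cam('wrist')
im=cv2.imread('pics/w1.png');cv2.imwrite('pics/w1c.png',cv2.resize(im[80:260,250:470],None,fx=3.3,fy=3.3,interpolation=cv2.INTER_CUBIC))
E
```

```text
[-0.0006  0.0013 -1.    ]
[-0.0046  0.0039 -1.    ]
[-0.0131  0.0089 -0.9999]
[-0.0188  0.0134 -0.9997]
[-0.0256  0.0168 -0.9995]
```

View pics/w1c.png

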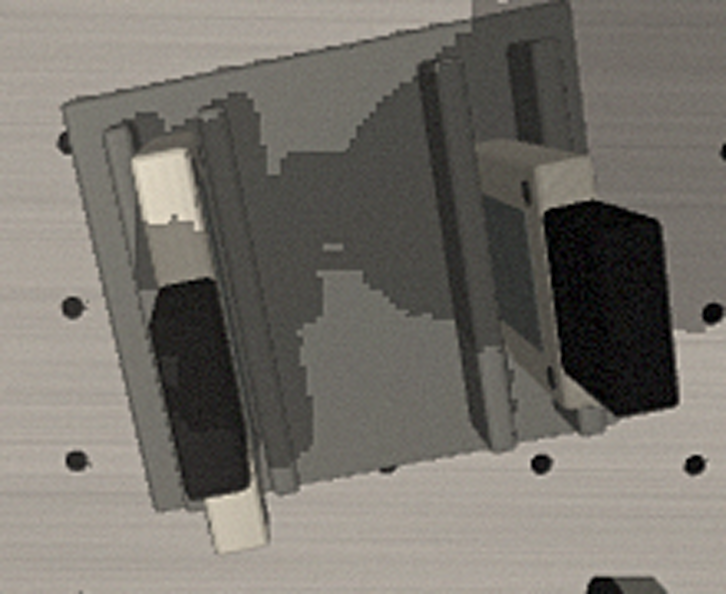

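```bash
python3 - <<'E'
from h import *
c=cam('wrist');t=cam('top')
P=lambda u,v:(u/3.3-.35+250,v/3.3-.35+80)
a=onplane(c,*P(160,152),.088);b=onplane(c,*P(242,549),.088)
print(a,b,np.linalg.norm(a-b),(a+b)/2,np.degrees(np.arctan2(*(b-a)[[1,0]])))
# height of slab ends: wrist + top
tp=lambda u,v:(u/4.4-.4+335,v/4.4-.4+140)
print(tri(c,P(160,152),t,tp(321,235)),tri(c,P(242,549),t,tp(281,52)))
# tab top corners in wrist at .128
q=[onplane(c,*P(*k),.128) for k in[(158,290),(212,278),(195,500),(250,487)]];print(np.array(q),np.mean(q,0))
E
python3 go.py .57 -.3575 .105 9.6
```

```text
[ 0.5214 -0.3687  0.088 ] [ 0.6178 -0.3494  0.088 ] 0.09834971113615752 [ 0.5696 -0.359   0.088 ] 11.33631876941496
(array([ 0.523 , -0.3687,  0.079 ]), np.float64(0.0023567357758470004)) (array([ 0.6175, -0.3497,  0.0895]), np.float64(0.0008935675853046392))
[[ 0.5458 -0.3674  0.128 ]
 [ 0.5434 -0.3568  0.128 ]
 [ 0.59   -0.3602  0.128 ]
 [ 0.5871 -0.3488  0.128 ]] [ 0.5666 -0.3583  0.128 ]
t 3.3667 pos [ 0.5734 -0.353   0.2188] q [-0.5524  0.5334  0.3904  1.4585  0.0014 -0.5588] F [-0.0755 -0.1863  0.4434] w 1.0026069185184139
tilt [-0.0253 -0.9995  0.0174]
dx,dy,dz cm [-0.0538 11.3804 -0.6476] yaw -9.22532747428869
```

Call:
servo_tool(
  targets=[
    {"dx": -0.1, "dy": 3, "dz": -0.3, "yaw": -5.2},
    {"dx": -0.1, "dy": 3, "dz": -0.3, "yaw": -5.2},
  ],
  jaw=5,
)

```text
t: 3.53
ee_pos: [0.5733, -0.3595, 0.1636]
orientation: [-0.699, -0.059, 0.069, 0.709]
contact_force: [0.5, -0.1, -0.5]
width: 0.749
```

```bash
python3 go.py .569 -.3583 .103 10.6
```

```text
t 3.5333 pos [ 0.5733 -0.3595  0.1636] q [-0.5606  0.546   0.272   1.3168  0.0013 -0.7423] F [ 0.5006 -0.1342 -0.5416] w 0.7486639223840524
tilt [-0.0139 -0.9998  0.0145]
dx,dy,dz cm [-0.3141  6.0676  0.1035] yaw -0.18666539674416072
```

Call:
servo_tool(
  targets=[
    {"dx": -0.2, "dy": 3, "dz": 0.05, "yaw": 0},
    {"dx": -0.1, "dy": 3, "dz": 0.05, "yaw": 0},
  ],
)

```text
t: 3.7
ee_pos: [0.5698, -0.3592, 0.1025]
orientation: [-0.7, -0.058, 0.067, 0.708]
contact_force: [0.3, 0.3, -0.9]
width: 0.584
```

```bash
python3 go.py .569 -.3583 .103 10.6
```

```text
t 3.7 pos [ 0.5698 -0.3592  0.1025] q [-0.563   0.5687  0.1524  1.1709  0.0011 -0.7402] F [ 0.3027  0.3083 -0.898 ] w 0.5840151860176895
tilt [-0.0113 -0.9999  0.0119]
dx,dy,dz cm [-0.0623 -0.0474  0.1064] yaw -0.4469524135505054
```

Call:
servo_tool(
  targets=[
    {"dx": 0, "dy": -0.05, "dz": 0.05, "yaw": 0},
    {"dx": 0, "dy": -0.05, "dz": 0.05, "yaw": 0},
    {"dx": 0, "dy": -0.05, "dz": 0, "yaw": 0},
    {"dx": 0, "dy": -0.05, "dz": 0, "yaw": 0},
    {"dx": 0, "dy": -0.05, "dz": 0, "yaw": 0},
  ],
  jaw=0.5,
  force=60,
)

```text
t: 4.12
ee_pos: [0.5675, -0.3594, 0.1024]
orientation: [-0.701, -0.051, 0.064, 0.708]
contact_force: [-0.4, 0.5, -4.4]
width: 0.158
```

```bash
python3 go.py .569 -.3583 .23 10.6
```

```text
t 4.1167 pos [ 0.5675 -0.3594  0.1024] q [-0.563   0.57    0.1543  1.1772 -0.0034 -0.7259] F [-0.3554  0.5413 -4.4441] w 0.15754773601514893
tilt [-0.0188 -0.9998  0.0121]
dx,dy,dz cm [ -0.0772 -12.7566   0.242 ] yaw -1.2587694430227145
```

Call:
servo_tool(
  targets=[
    {"dx": 0, "dy": -2.5, "dz": 0, "yaw": 0},
    {"dx": 0, "dy": -2.5, "dz": 0, "yaw": 0},
    {"dx": 0, "dy": -3, "dz": 0, "yaw": 0},
    {"dx": 0, "dy": -3, "dz": 0, "yaw": 0},
    {"dx": 0, "dy": -2.2, "dz": 0, "yaw": 0},
  ],
)

```text
t: 4.53
ee_pos: [0.5698, -0.3605, 0.2418]
orientation: [-0.701, -0.048, 0.063, 0.709]
contact_force: [0.4, 1.2, -4.1]
width: 0.154
```

```bash
python3 go.py .5127 .0825 .23 -11.7
```

```text
t 4.5333 pos [ 0.5698 -0.3605  0.2418] q [-0.5623  0.5265  0.4365  1.5042 -0.0042 -0.7181] F [ 0.3622  1.1925 -4.1088] w 0.15405309879931153
tilt [-0.0204 -0.9997  0.0122]
dx,dy,dz cm [ 1.2699  1.7001 44.6318] yaw 20.640526079747588
```

Call:
servo_tool(
  targets=[
    {"dx": 0.1, "dy": 0, "dz": 2.5, "yaw": 0},
    {"dx": 0.1, "dy": 0, "dz": 3.5, "yaw": 0},
    {"dx": 0.1, "dy": 0, "dz": 3.5, "yaw": 0},
    {"dx": 0.1, "dy": 0, "dz": 3.5, "yaw": 0},
    {"dx": 0.1, "dy": 0, "dz": 3.5, "yaw": 0},
    {"dx": 0.1, "dy": 0, "dz": 3.5, "yaw": 0},
    {"dx": 0, "dy": 0, "dz": 0, "yaw": 5},
    {"dx": 0, "dy": 0, "dz": 0, "yaw": 5},
    {"dx": 0, "dy": 0, "dz": 0, "yaw": 5},
    {"dx": 0, "dy": 0, "dz": 0, "yaw": 5},
  ],
)

```text
t: 5.37
ee_pos: [0.5498, -0.1541, 0.2702]
orientation: [0.703, -0.072, 0.081, -0.703]
contact_force: [-0.7, 0.8, -2.5]
width: 0.152
```

```bash
python3 go.py .5127 .0825 .23 -11.7
```

```text
t 5.3667 pos [ 0.5498 -0.1541  0.2702] q [-0.2739  0.3013  0.1527  1.4095  0.0011 -0.0562] F [-0.7491  0.8306 -2.5023] w 0.15239857527853326
tilt [ 0.0127 -0.9999  0.0004]
dx,dy,dz cm [-8.7775  3.9171 22.3021] yaw -0.7698670515684114
```

Call:
servo_tool(
  targets=[
    {"dx": -1.8, "dy": 0.2, "dz": 3, "yaw": 0},
    {"dx": -1.8, "dy": 0.2, "dz": 3, "yaw": 0},
    {"dx": -1.8, "dy": 0.2, "dz": 3, "yaw": -0.5},
    {"dx": -1.8, "dy": 0.2, "dz": 3, "yaw": 0},
    {"dx": 0, "dy": 0, "dz": 0, "yaw": 0},
  ],
)

```text
t: 5.78
ee_pos: [0.5065, -0.0174, 0.2697]
orientation: [-0.702, 0.071, -0.089, 0.703]
contact_force: [0.0, -0.8, -3.2]
width: 0.156
```

```bash
python3 go.py .5127 .0825 .23 -11.7; python3 -c "
from h import *
snap('wrist','w2');c=cam('wrist');print(proj(c,[.5127,.0825,.018]))"
```

```text
t 5.7833 pos [ 0.5065 -0.0174  0.2697] q [-0.0334  0.1797 -0.0125  1.3538 -0.0016  0.1928] F [ 0.0367 -0.7617 -3.2188] w 0.1564057241258886
tilt [ 0.0246 -0.9997  0.0032]
dx,dy,dz cm [-1.7385  3.9576  9.862 ] yaw -1.2614695449317992
[413.0021 138.5145]
```

View pics/w2.png

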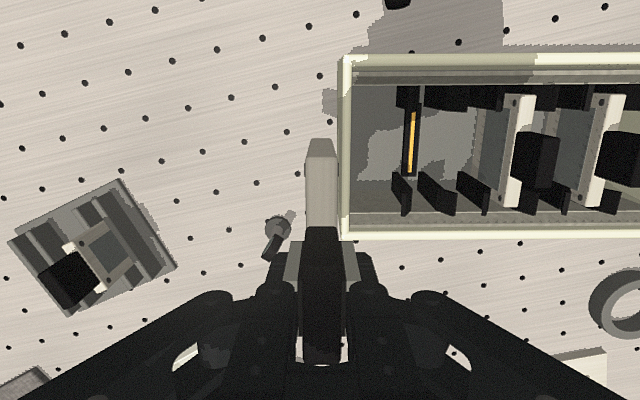

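The wrist view shows the empty bay's gold connector at (411,142), predicted (413,138), with the held module's end face at x 305-337 and its lower edge near row 140. I'll refine the bay position and check how the module sits in the jaws.

```bash
python3 - <<'E'
from h import *
c=cam('wrist');t=cam('top')
def gold(f,x0,x1,y0,y1):
    im=cv2.imread(f);h=cv2.cvtColor(im,cv2.COLOR_BGR2HSV);m=cv2.inRange(h,(10,120,100),(30,255,255));k=np.zeros_like(m);k[y0:y1,x0:x1]=m[y0:y1,x0:x1]
    ys,xs=np.nonzero(k); p=np.c_[xs,ys].astype(float);mu=p.mean(0);d=np.linalg.svd(p-mu)[2][0];s=(p-mu)@d;d*=np.sign(d[1]);s=(p-mu)@d
    return mu,mu+d*s.min(),mu+d*s.max()
w=gold('pics/w2.png',390,440,90,190);g=gold('pics/top0.png',195,235,180,230)
print('px',w,g)
for n,cc,q in(('w',c,w),('t',t,g)):
    P=[onplane(cc,*k,.018) for k in q];d=P[2]-P[1];print(n,P,np.linalg.norm(d),np.degrees(np.arctan2(d[1],d[0])))
print('tri',tri(c,w[0],t,g[0]))
st=arm.sense();Rt=R.from_quat(st['orientation']).as_matrix()
for x in(-.05,.05):
  for yy in(.0144,.0944):
    for z in(-.007,.007):print((x,yy,z),proj(c,Rt@[x,yy,z]+st['ee_pos']))
# rack corners outer rim, wrist
r=[onplane(c,*k,.097) for k in[(342,55),(342,238)]];print('rim',r,np.linalg.norm(r[0]-r[1]))
im=cv2.imread('pics/w2.png');cv2.imwrite('pics/w2c.png',cv2.resize(im[50:250,270:470],None,fx=3,fy=3,interpolation=cv2.INTER_CUBIC))
E
```

```text
px (array([411.1158, 142.3243]), array([413.295, 111.878]), array([408.9868, 172.0706])) (array([214.3571, 205.7857]), array([217.6777, 190.928 ]), array([211.3847, 219.086 ]))
w [array([0.5164, 0.0799, 0.018 ]), array([0.4846, 0.0869, 0.018 ]), array([0.5491, 0.0726, 0.018 ])] 0.0660426346424231 -12.512639652317485
t [array([0.5115, 0.0844, 0.018 ]), array([0.5474, 0.0766, 0.018 ]), array([0.4796, 0.0914, 0.018 ])] 0.06941797863375675 167.69599434352426
tri (array([0.5055, 0.0697, 0.0711]), np.float64(0.0025094833856237576))
(-0.05, 0.0144, -0.007) [305.8465 146.7971]
(-0.05, 0.0144, 0.007) [338.7995 146.8299]
(-0.05, 0.0944, -0.007) [311.1663 128.703 ]
(-0.05, 0.0944, 0.007) [332.9423 128.7243]
(0.05, 0.0144, -0.007) [308.1082 344.8792]
(0.05, 0.0144, 0.007) [335.8588 344.9116]
(0.05, 0.0944, -0.007) [312.159  269.0008]
(0.05, 0.0944, 0.007) [331.5347 269.0221]
rim [array([0.4168, 0.0188, 0.097 ]), array([ 0.5751, -0.0145,  0.097 ])] 0.16178940824634386
```

View pics/w2c.png

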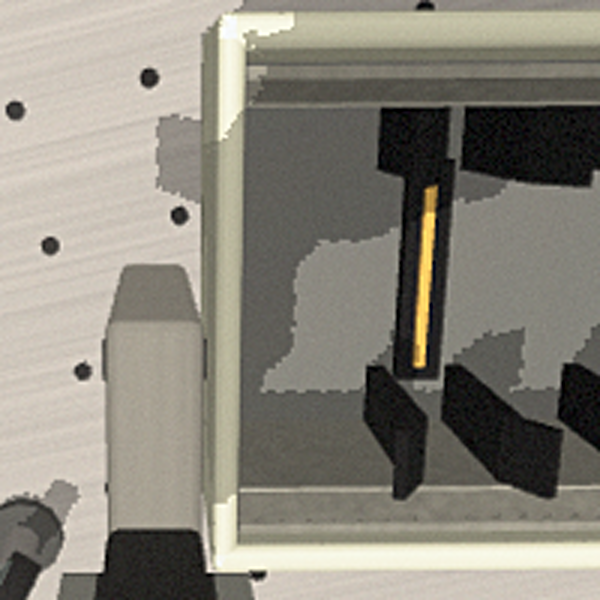

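Call:
servo_tool(
  targets=[
    {"dx": -0.4, "dy": 0, "dz": 2.5, "yaw": -0.4},
    {"dx": -0.4, "dy": 0, "dz": 2.5, "yaw": -0.4},
    {"dx": -0.4, "dy": 0, "dz": 2.5, "yaw": 0},
    {"dx": -0.4, "dy": 0, "dz": 2.3, "yaw": 0},
    {"dx": 0, "dy": 0, "dz": 0, "yaw": 0},
    {"dx": 0, "dy": 0, "dz": 0, "yaw": 0},
    {"dx": 0, "dy": 0, "dz": 0, "yaw": 0},
    {"dx": 0, "dy": 0, "dz": 0, "yaw": 0},
    {"dx": 0, "dy": 0, "dz": 0, "yaw": 0},
    {"dx": 0, "dy": 0, "dz": 0, "yaw": 0},
  ],
)

```text
t: 6.67
ee_pos: [0.5174, 0.0805, 0.2818]
orientation: [-0.702, 0.063, -0.093, 0.703]
contact_force: [0.3, -0.8, -2.8]
width: 0.155
```

```bash
python3 go.py .510 .0820 .20 -12.3
```

```text
t 6.6667 pos [0.5174 0.0805 0.2818] q [ 0.1601  0.1936  0.0354  1.3709 -0.0103  0.3817] F [ 0.3089 -0.7567 -2.7681] w 0.1548037470098961
tilt [ 0.0424 -0.9991  0.006 ]
dx,dy,dz cm [-1.098   8.1445 -0.0601] yaw -0.4143128339091504
```

Call:
servo_tool(
  targets=[
    {"dx": 0, "dy": 0, "dz": 0, "yaw": 0},
    {"dx": 0, "dy": 0, "dz": 0, "yaw": 0},
  ],
)

```text
t: 6.83
ee_pos: [0.5174, 0.0792, 0.282]
orientation: [-0.702, 0.064, -0.094, 0.703]
contact_force: [-0.1, -0.8, -2.3]
width: 0.157
```

```bash
python3 go.py .510 .0820 .20 -12.3
```

```text
t 6.8333 pos [0.5174 0.0792 0.282 ] q [ 0.1578  0.1934  0.0353  1.3712 -0.0104  0.3815] F [-0.1427 -0.8419 -2.2968] w 0.15659306145881557
tilt [ 0.0425 -0.9991  0.0059]
dx,dy,dz cm [-1.13    8.1563  0.0632] yaw -0.5362112613032366
```

Call:
servo_tool(
  targets=[
    {"dx": -0.5, "dy": 2, "dz": 0, "yaw": 0},
    {"dx": -0.4, "dy": 2, "dz": 0, "yaw": 0},
  ],
)

```text
t: 7.0
ee_pos: [0.5128, 0.0805, 0.2443]
orientation: [-0.701, 0.062, -0.097, 0.703]
contact_force: [0.2, -0.1, -3.7]
width: 0.154
```

```bash
python3 go.py .510 .0820 .20 -12.3
```

```text
t 7.0 pos [0.5128 0.0805 0.2443] q [ 0.162   0.19   -0.0652  1.2668 -0.0108  0.3872] F [ 0.1738 -0.1403 -3.7203] w 0.15448466639012773
tilt [ 0.0492 -0.9988  0.0084]
dx,dy,dz cm [-0.527   4.4107  0.0415] yaw -0.6306620363710636
```

Call:
servo_tool(
  targets=[
    {"dx": 3, "dy": -0.5, "dz": 0, "yaw": 0},
    {"dx": 3, "dy": -0.5, "dz": 0, "yaw": 0},
    {"dx": 3, "dy": -0.5, "dz": 0, "yaw": 0},
    {"dx": 3, "dy": -0.5, "dz": 0, "yaw": 0},
  ],
)

```text
t: 7.33
ee_pos: [0.6167, 0.0519, 0.2591]
orientation: [0.704, -0.07, 0.088, -0.702]
contact_force: [1.5, 1.1, -2.1]
width: 0.159
```

```bash
python3 go.py .510 .0820 .20 -12.3
```

```text
t 7.3333 pos [0.6167 0.0519 0.2591] q [ 0.0875  0.3807  0.242   1.4084 -0.0074  0.311 ] F [ 1.5353  1.1173 -2.0824] w 0.15944027982815176
tilt [ 0.0249 -0.9997  0.0002]
dx,dy,dz cm [-11.2201   5.6298   0.5663] yaw -0.5114332814514739
```

Call:
servo_tool(
  targets=[
    {"dx": 0, "dy": 0, "dz": 0, "yaw": 0},
    {"dx": 0, "dy": 0, "dz": 0, "yaw": 0},
    {"dx": 0, "dy": 0, "dz": 0, "yaw": 0},
    {"dx": 0, "dy": 0, "dz": 0, "yaw": 0},
    {"dx": 0, "dy": 0, "dz": 0, "yaw": 0},
  ],
)

```text
t: 7.75
ee_pos: [0.621, 0.0495, 0.2565]
orientation: [0.704, -0.072, 0.088, -0.701]
contact_force: [-0.8, 0.6, -2.9]
width: 0.152
```

```bash
python3 go.py .510 .0820 .20 -12.3
```

```text
t 7.75 pos [0.621  0.0495 0.2565] q [ 0.0834  0.3893  0.2489  1.4079 -0.0079  0.3103] F [-0.7779  0.5787 -2.8555] w 0.15192536911991256
tilt [ 0.024  -0.9997 -0.0007]
dx,dy,dz cm [-11.6752   5.3752   0.6702] yaw -0.7038317728095222
```

Call:
servo_tool(
  targets=[
    {"dx": -1, "dy": 0.2, "dz": 0.1, "yaw": 0},
    {"dx": -1, "dy": 0.2, "dz": 0.1, "yaw": 0},
    {"dx": -1, "dy": 0.2, "dz": 0.1, "yaw": 0},
    {"dx": -1, "dy": 0.2, "dz": 0.1, "yaw": 0},
    {"dx": -1, "dy": 0.2, "dz": 0.1, "yaw": 0},
    {"dx": -1, "dy": 0.2, "dz": 0.1, "yaw": 0},
  ],
)

```text
t: 8.25
ee_pos: [0.559, 0.07, 0.244]
orientation: [0.704, -0.071, 0.089, -0.702]
contact_force: [-0.2, -0.0, -2.8]
width: 0.158
```

```bash
python3 go.py .510 .0820 .20 -12.3
```

```text
t 8.25 pos [0.559 0.07  0.244] q [ 0.1294  0.2848  0.0623  1.3241 -0.009   0.3552] F [-0.1509 -0.029  -2.806 ] w 0.15838264626019014
tilt [ 0.0258 -0.9997 -0.    ]
dx,dy,dz cm [-5.155   4.2645  0.0716] yaw -0.6471226233632308
```

Slow returns keep the tilt while fast outward moves reduce it, so I'll repeat that to level the tool.

Call:
servo_tool(
  targets=[
    {"dx": 3.5, "dy": 0, "dz": 0, "yaw": 0},
    {"dx": 3.5, "dy": 0, "dz": 0, "yaw": 0},
    {"dx": 3.5, "dy": 0, "dz": 0, "yaw": 0},
    {"dx": 3.5, "dy": 0, "dz": 0, "yaw": 0},
  ],
)

```text
t: 8.58
ee_pos: [0.683, 0.0414, 0.2484]
orientation: [0.704, -0.072, 0.083, -0.702]
contact_force: [1.3, 0.6, -2.0]
width: 0.154
```

Call:
servo_tool(
  targets=[
    {"dx": 0, "dy": -0.1, "dz": 0, "yaw": 0},
    {"dx": -1, "dy": -0.1, "dz": 0.1, "yaw": 0},
    {"dx": -1, "dy": -0.1, "dz": 0.1, "yaw": 0},
    {"dx": -1, "dy": -0.1, "dz": 0.1, "yaw": 0},
    {"dx": -1, "dy": -0.1, "dz": 0.1, "yaw": 0},
    {"dx": -1, "dy": -0.1, "dz": 0.1, "yaw": 0},
    {"dx": -1, "dy": -0.1, "dz": 0.1, "yaw": 0},
    {"dx": -1, "dy": -0.1, "dz": 0.1, "yaw": 0},
    {"dx": -1, "dy": -0.1, "dz": 0.1, "yaw": 0},
    {"dx": -1, "dy": -0.1, "dz": 0.1, "yaw": 0},
  ],
)

```text
t: 9.42
ee_pos: [0.5849, 0.0725, 0.2552]
orientation: [0.704, -0.073, 0.081, -0.701]
contact_force: [-0.3, 0.2, -2.2]
width: 0.154
```

```bash
python3 go.py .510 .0820 .20 -12.3
```

```text
t 9.4167 pos [0.5849 0.0725 0.2552] q [ 0.1269  0.3379  0.168   1.3898 -0.0069  0.3451] F [-0.319   0.2051 -2.1639] w 0.15433788983533253
tilt [ 0.0128 -0.9999 -0.0027]
dx,dy,dz cm [-7.5826  5.4277 -0.6831] yaw -0.20400572801723627
```

Call:
servo_tool(
  targets=[
    {"dx": 3.5, "dy": 0, "dz": 0, "yaw": 0},
    {"dx": 3.5, "dy": 0, "dz": 0, "yaw": 0},
    {"dx": 3.5, "dy": 0, "dz": 0, "yaw": 0},
    {"dx": 0, "dy": 0, "dz": 0, "yaw": 0},
    {"dx": 0, "dy": 0, "dz": 0, "yaw": 0},
    {"dx": -1, "dy": 0, "dz": 0, "yaw": 0},
    {"dx": -1, "dy": 0, "dz": 0, "yaw": 0},
    {"dx": -1, "dy": 0, "dz": 0, "yaw": 0},
    {"dx": -1, "dy": 0, "dz": 0, "yaw": 0},
    {"dx": -1, "dy": 0, "dz": 0, "yaw": 0},
  ],
)

```text
t: 10.25
ee_pos: [0.6155, 0.0657, 0.2583]
orientation: [0.705, -0.074, 0.075, -0.701]
contact_force: [-0.3, 0.3, -3.7]
width: 0.157
```

Call:
servo_tool(
  targets=[
    {"dx": -1, "dy": 0.1, "dz": 0, "yaw": 0},
    {"dx": -1, "dy": 0.1, "dz": 0, "yaw": 0},
    {"dx": -1, "dy": 0.1, "dz": 0, "yaw": 0},
    {"dx": -1, "dy": 0.1, "dz": 0, "yaw": 0},
    {"dx": -1, "dy": 0.1, "dz": 0, "yaw": 0},
    {"dx": -1, "dy": 0.1, "dz": 0, "yaw": 0},
    {"dx": -1, "dy": 0.1, "dz": 0, "yaw": 0},
    {"dx": -1, "dy": 0.1, "dz": 0, "yaw": 0},
  ],
)

```text
t: 10.92
ee_pos: [0.515, 0.0858, 0.2545]
orientation: [0.704, -0.071, 0.075, -0.702]
contact_force: [0.4, -0.3, -1.9]
width: 0.159
```

```bash
python3 go.py .510 .0820 .20 -12.3
```

```text
t 10.9167 pos [0.515  0.0858 0.2545] q [ 0.1676  0.225   0.0079  1.3489 -0.0043  0.374 ] F [ 0.4336 -0.3373 -1.9171] w 0.15873964128701465
tilt [ 0.006  -1.     -0.0022]
dx,dy,dz cm [-0.4426  5.4509 -0.4628] yaw 0.46831949849756427
```

Call:
servo_tool(
  targets=[
    {"dx": -0.3, "dy": 1, "dz": -0.3, "yaw": 0.3},
    {"dx": -0.1, "dy": 1, "dz": -0.2, "yaw": 0},
    {"dx": 0, "dy": 1, "dz": 0, "yaw": 0},
    {"dx": 0, "dy": 1, "dz": 0, "yaw": 0},
  ],
)

```text
t: 11.25
ee_pos: [0.4994, 0.0832, 0.2178]
orientation: [0.703, -0.069, 0.078, -0.703]
contact_force: [0.2, -0.1, -3.1]
width: 0.154
```

```bash
python3 go.py .510 .0820 .20 -12.3
```

```text
t 11.25 pos [0.4994 0.0832 0.2178] q [ 0.1671  0.2062 -0.1114  1.2419 -0.0035  0.3754] F [ 0.2029 -0.0912 -3.0944] w 0.15395511311039775
tilt [ 0.0117 -0.9999  0.0008]
dx,dy,dz cm [1.0379 1.7933 0.1038] yaw 0.36262643183155774
```

Call:
servo_tool(
  targets=[
    {"dx": 0.6, "dy": 0.7, "dz": 0.1, "yaw": 0.3},
    {"dx": 0.5, "dy": 0.6, "dz": 0, "yaw": 0},
    {"dx": 0.2, "dy": 0.3, "dz": 0, "yaw": 0},
  ],
)

```text
t: 11.5
ee_pos: [0.5076, 0.0818, 0.2016]
orientation: [-0.703, 0.071, -0.079, 0.703]
contact_force: [-0.6, -0.3, -2.5]
width: 0.159
```

```bash
python3 go.py .510 .0820 .1124 -12.3; python3 - <<'E'
from h import *
a=snap('wrist','w3')[:,:,::-1];b=snap('top','t3')[:,:,::-1]
z=lambda i,s:cv2.resize(i,None,fx=s,fy=s,interpolation=cv2.INTER_CUBIC)
A=z(a[20:280,200:480],1.4);B=z(b[140:255,130:265],2.9)
h=max(len(A),len(B));pad=lambda i:np.pad(i,((0,h-len(i)),(0,0),(0,0)))
C=np.hstack([pad(A),pad(B)]);cv2.imwrite('pics/c3.png',C);print(C.shape)
E
```

```text
t 11.5 pos [0.5076 0.0818 0.2016] q [ 0.1617  0.2266 -0.1268  1.2056 -0.0032  0.3739] F [-0.5634 -0.2617 -2.5382] w 0.15877587502176843
tilt [ 0.0122 -0.9999  0.0013]
dx,dy,dz cm [0.1226 8.9247 0.0562] yaw 0.13758689967437476
(364, 784, 3)
```

View pics/c3.png

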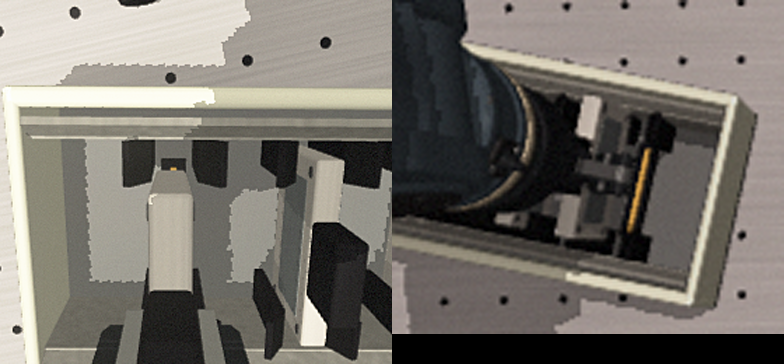

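The wrist crop shows the module (x 150-192, centre 172) centred between the guides (inner edges 155 and 192, centre 173) and over the connector at 173. I'll lower it.

Call:
servo_tool(
  targets=[
    {"dx": 0.4, "dy": 1, "dz": 0, "yaw": 0},
    {"dx": 0.25, "dy": 1, "dz": 0, "yaw": 0},
    {"dx": 0.25, "dy": 0.8, "dz": 0, "yaw": 0},
  ],
)

```text
t: 11.85
ee_pos: [0.5166, 0.0806, 0.1752]
orientation: [-0.702, 0.071, -0.079, 0.704]
contact_force: [-40.9, 7.3, 62.6]
width: 0.154
```

```bash
python3 go.py .510 .0820 .1124 -12.3
```

```text
t 11.85 pos [0.5166 0.0806 0.1752] q [ 0.1551  0.2552 -0.1578  1.1453 -0.0006  0.3672] F [-40.8905   7.267   62.6474] w 0.1539068811734678
tilt [ 0.0118 -0.9999  0.0039]
dx,dy,dz cm [-0.7526  6.2752 -0.0256] yaw 0.14656989780674223
```

The +x end met the flare because I over-corrected in x. I'll back off, re-centre and go gentler.

Call:
servo_tool(
  targets=[
    {"dx": -0.4, "dy": -1, "dz": 0, "yaw": 0},
    {"dx": -0.4, "dy": -0.5, "dz": 0, "yaw": 0},
    {"dx": -0.1, "dy": 0, "dz": 0, "yaw": 0},
  ],
)

```text
t: 12.1
ee_pos: [0.5061, 0.0823, 0.1873]
orientation: [-0.702, 0.073, -0.077, 0.704]
contact_force: [-1.5, -0.2, -3.4]
width: 0.157
```

```bash
python3 go.py .509 .0820 .1124 -12.3; python3 - <<'E'
from h import *
a=snap('wrist','w4')[:,:,::-1];b=snap('side','s4')[:,:,::-1]
z=lambda i,s:cv2.resize(i,None,fx=s,fy=s,interpolation=cv2.INTER_CUBIC)
A=z(a[20:280,200:480],1.4);B=z(b[85:195,255:345],4)
h=max(len(A),len(B));pad=lambda i:np.pad(i,((0,h-len(i)),(0,0),(0,0)))
cv2.imwrite('pics/c4.png',np.hstack([pad(A),pad(B)]))
E
```

```text
t 12.1 pos [0.5061 0.0823 0.1873] q [ 0.1611  0.2355 -0.1528  1.1755  0.0002  0.3735] F [-1.5445 -0.1551 -3.4355] w 0.15713924464081033
tilt [ 0.0064 -1.      0.0028]
dx,dy,dz cm [0.2397 7.4887 0.0085] yaw 0.13309418253388117
```

View pics/c4.png

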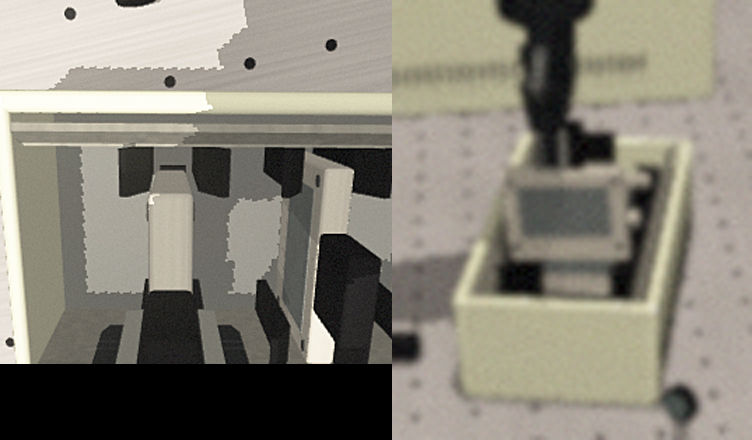

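The wrist crop shows the module still centred between the guides, and the side crop shows it level above the bay. The height of that contact puts the centre near TCP x = 0.508.

Call:
servo_tool(
  targets=[
    {"dx": 0.2, "dy": 0.6, "dz": 0, "yaw": 0},
    {"dx": 0.15, "dy": 0.6, "dz": 0, "yaw": 0},
  ],
)

```text
t: 12.37
ee_pos: [0.5111, 0.0816, 0.1745]
orientation: [-0.702, 0.072, -0.078, 0.704]
contact_force: [-0.6, -0.2, -3.2]
width: 0.152
```

```bash
python3 go.py .508 .0822 .1124 -12.3
```

```text
t 12.3667 pos [0.5111 0.0816 0.1745] q [ 0.1584  0.2491 -0.1682  1.1441 -0.0001  0.3705] F [-0.5566 -0.2394 -3.1968] w 0.1524021092052916
tilt [ 0.0088 -1.      0.0033]
dx,dy,dz cm [-0.3654  6.2107 -0.0265] yaw 0.14270804639626533
```

Call:
servo_tool(
  targets=[
    {"dx": -0.25, "dy": 0.5, "dz": 0, "yaw": 0},
    {"dx": -0.05, "dy": 0.6, "dz": 0, "yaw": 0},
    {"dx": 0, "dy": 0.6, "dz": 0, "yaw": 0},
  ],
)

```text
t: 12.62
ee_pos: [0.5085, 0.082, 0.1543]
orientation: [-0.702, 0.072, -0.078, 0.704]
contact_force: [0.5, -0.4, -3.2]
width: 0.154
```

```bash
python3 go.py .508 .0822 .1124 -12.3
```

```text
t 12.6167 pos [0.5085 0.082  0.1543] q [ 0.1601  0.2591 -0.2093  1.0942 -0.0003  0.3727] F [ 0.4864 -0.3841 -3.1579] w 0.15425932689729774
tilt [ 0.0077 -1.      0.0027]
dx,dy,dz cm [-0.0829  4.1861 -0.0039] yaw 0.11604027511633319
```

Inside the guides with no contact; continuing.

Call:
servo_tool(
  targets=[
    {"dx": 0, "dy": 0.7, "dz": 0, "yaw": 0},
    {"dx": 0, "dy": 0.7, "dz": 0, "yaw": 0},
    {"dx": 0, "dy": 0.7, "dz": 0, "yaw": 0},
  ],
)

```text
t: 12.87
ee_pos: [0.5082, 0.082, 0.1304]
orientation: [-0.703, 0.073, -0.077, 0.704]
contact_force: [0.3, 0.8, -2.7]
width: 0.16
```

```bash
python3 go.py .508 .0822 .1124 -12.3
```

```text
t 12.8667 pos [0.5082 0.082  0.1304] q [ 0.1601  0.2772 -0.2498  1.0366 -0.0003  0.3727] F [ 0.3349  0.7501 -2.678 ] w 0.16043732777561484
tilt [ 0.0068 -1.      0.0024]
dx,dy,dz cm [-0.0381  1.8015  0.0128] yaw 0.11908041485332888
```

Call:
servo_tool(
  targets=[
    {"dx": 0, "dy": 0.6, "dz": 0, "yaw": 0},
    {"dx": 0, "dy": 0.5, "dz": 0, "yaw": 0},
    {"dx": 0, "dy": 0.3, "dz": 0, "yaw": 0},
  ],
)

```text
t: 13.12
ee_pos: [0.5076, 0.0818, 0.1135]
orientation: [-0.703, 0.073, -0.077, 0.703]
contact_force: [0.3, -0.2, -3.2]
width: 0.154
```

```bash
python3 go.py .508 .0822 .1124 -12.3
```

```text
t 13.1167 pos [0.5076 0.0818 0.1135] q [ 0.16    0.2915 -0.2769  0.997  -0.0003  0.3727] F [ 0.3095 -0.2043 -3.218 ] w 0.15397731448031948
tilt [ 0.0051 -1.      0.0016]
dx,dy,dz cm [0.0273 0.1143 0.042 ] yaw 0.11796508122637306
```

Call:
servo_tool(
  targets=[
    {"dx": 0, "dy": 0.2, "dz": 0, "yaw": 0},
    {"dx": 0, "dy": 0.2, "dz": 0, "yaw": 0},
  ],
  force=40,
)

```text
t: 13.28
ee_pos: [0.5082, 0.0819, 0.1093]
orientation: [-0.703, 0.073, -0.077, 0.704]
contact_force: [-0.2, -1.7, 16.3]
width: 0.157
```

Call:
servo_tool(
  targets=[
    {"dx": 0, "dy": 0.15, "dz": 0, "yaw": 0},
  ],
)

```text
t: 13.37
ee_pos: [0.5093, 0.0818, 0.109]
orientation: [-0.703, 0.072, -0.078, 0.704]
contact_force: [-0.7, -2.2, 15.0]
width: 0.159
```

Call:
servo_tool(
  targets=[
    {"dx": -0.05, "dy": 0.3, "dz": 0, "yaw": 0},
    {"dx": -0.05, "dy": 0.3, "dz": 0, "yaw": 0},
  ],
  force=25,
)

```text
t: 13.53
ee_pos: [0.5126, 0.0814, 0.1078]
orientation: [-0.703, 0.068, -0.082, 0.703]
contact_force: [-12.6, -3.7, 38.9]
width: 0.155
```

```bash
python3 go.py .508 .0822 .1124 -12.3
```

```text
t 13.5333 pos [0.5126 0.0814 0.1078] q [ 0.1599  0.2948 -0.2889  0.9681 -0.0041  0.373 ] F [-12.6361  -3.7032  38.859 ] w 0.15492144963436796
tilt [ 0.0192 -0.9998  0.0031]
dx,dy,dz cm [-0.4568 -0.4658 -0.0196] yaw 0.08592518353546552
```

Call:
servo_tool(
  targets=[
    {"dx": 0, "dy": 0, "dz": 0, "yaw": 0},
  ],
)

```text
t: 13.62
ee_pos: [0.5132, 0.0813, 0.109]
orientation: [-0.703, 0.068, -0.083, 0.703]
contact_force: [-0.1, -0.2, -2.6]
width: 0.153
```

Call:
servo_tool(
  targets=[
    {"dx": 0, "dy": 0, "dz": 0, "yaw": 0},
    {"dx": 0, "dy": -0.1, "dz": 0, "yaw": 0},
    {"dx": 0, "dy": -0.1, "dz": 0, "yaw": 0},
    {"dx": 0, "dy": -0.1, "dz": 0, "yaw": 0},
    {"dx": 0, "dy": -0.1, "dz": 0, "yaw": 0},
  ],
  jaw=4,
)

```text
t: 14.03
ee_pos: [0.5147, 0.0817, 0.1149]
orientation: [-0.702, 0.066, -0.084, 0.704]
contact_force: [0.3, 0.1, -0.0]
width: 0.47
```

Call:
servo_tool(
  targets=[
    {"dx": 0, "dy": -1, "dz": 0, "yaw": 0},
    {"dx": 0, "dy": -2, "dz": 0, "yaw": 0},
    {"dx": 0, "dy": -3, "dz": 0, "yaw": 0},
    {"dx": 0, "dy": -3, "dz": 0, "yaw": 0},
    {"dx": 0, "dy": -3, "dz": 0, "yaw": 0},
    {"dx": 0, "dy": 0, "dz": 0, "yaw": 0},
  ],
)

```text
t: 14.53
ee_pos: [0.5095, 0.0815, 0.2411]
orientation: [-0.703, 0.068, -0.082, 0.704]
contact_force: [-0.2, -0.4, -0.6]
width: 0.466
```

```bash
python3 go.py .508 .0822 .1124 -12.3; python3 - <<'E'
from h import *
c=cam('wrist');a=snap('wrist','w5')[:,:,::-1];b=snap('side','s5')[:,:,::-1]
d=np.array([np.cos(np.radians(-12.3)),np.sin(np.radians(-12.3)),0])
for s in(-1,1):print('slab end top',proj(c,np.array([.512,.082,.098])+s*.05*d),'tab',proj(c,np.array([.512,.082,.138])+s*.02*d))
cv2.imwrite('pics/c5.png',np.hstack([cv2.resize(a[60:360,180:480],None,fx=1.4,fy=1.4),cv2.resize(b[90:195,255:345],None,fx=4,fy=4,interpolation=2)]))
E
```

```text
t 14.5333 pos [0.5095 0.0815 0.2411] q [ 0.1611  0.2071 -0.0503  1.2934 -0.0041  0.3741] F [-0.2392 -0.3837 -0.5964] w 0.466431482524767
tilt [ 0.0202 -0.9998  0.0035]
dx,dy,dz cm [-0.4188 12.8655 -0.0121] yaw 0.09082749727382122
slab end top [322.6872 122.1124] tab [322.9078 172.0758]
slab end top [322.2537 240.708 ] tab [322.6919 225.9396]
```

View pics/c5.png

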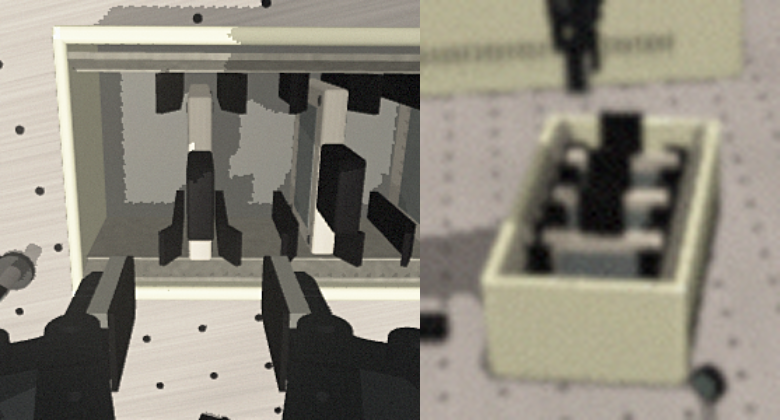

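The module stands free in the bay: slab crop (200, 97-259), tab (201,190), jaws clear. As a last check I'll overlay where a fully home module's edges should be on the side and wrist views, with a fitted neighbour for comparison.

```bash
python3 - <<'E'
from h import *
s=cam('side');w=cam('wrist')
th=np.radians(-12.3);d=np.array([np.cos(th),np.sin(th),0]);n=np.array([-np.sin(th),np.cos(th),0]);o=np.array([.512,.082,0])
def draw(c,f,x0,x1,y0,y1,k):
    im=cv2.resize(cv2.imread(f)[y0:y1,x0:x1],None,fx=k,fy=k,interpolation=2)
    for b in(0,.075):
      for z,h in((.098,.05),(.138,.02)):
        q=[tuple(np.round((proj(c,o+n*(b+t)+d*h*g+[0,0,z])-[x0,y0])*k+k/2).astype(int)) for g,t in((-1,-.007),(1,-.007),(1,.007),(-1,.007))]
        for p in q: cv2.circle(im,tuple(map(int,p)),2,(0,0,255) if b==0 else (0,255,0),-1)
    return im
A=draw(s,'pics/s5.png',270,340,100,180,5.5);B=draw(w,'pics/w5.png',270,450,100,310,2.1)
h=max(len(A),len(B));pad=lambda i:np.pad(i,((0,h-len(i)),(0,0),(0,0)))
cv2.imwrite('pics/c6.png',np.hstack([pad(A),pad(B)]))
E
```

```text
(no output)
```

View pics/c6.png

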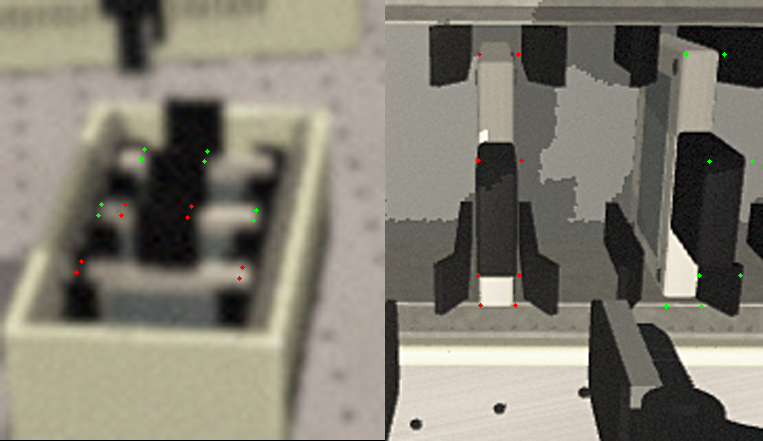

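```bash
python3 -c "
from h import *
print(arm.sense()['t'],sign_off())"
```

```text
the job is handed in; nothing more can be done
14.6333 None
```

The full-length module is in the controller's empty bay, lowered by hand onto the connector and released. I handed in at 14.6 s of the 43 s allowed. I never touched the short module; I last saw it in the stand in the picture taken on the way to the bay, and did not look again at the end.

- **First insertion attempt:** an over-corrected shift along the slot put the module's end on a guide flare, at about 63 N upward and 41 N sideways at the wrist. I backed off, re-centred and lowered it again with no contact until the bottom.
- **Seating:** it met the bottom firmly and I pressed it with about 39 N before opening the jaws. The tool stopped about 3–4 mm lower than I had worked out from the grasp, which I put down to the module slipping in the jaws at that first contact.
- **Final views:** the slab's top edge lies within about 2–3 pixels (a few mm) of where a fully home module's should be, with the same sideways offset on its fitted neighbour. It looks level and the jaws are clear.
- **Measurements that disagreed:**
  - The wrist and top cameras differed by about 3–5 mm on the bay's position.
  - My two-view check of the connector's height failed: it gave 71 mm against the stated 18 mm. I relied on the stated height and the contact force instead.

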